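# Index the slip-filling arm over the open mould

### The arm

A 6-joint arm with a two-finger parallel gripper is mounted at the origin on the work surface. World frame = base frame: x ahead of the robot, y to its left, z up, the work surface at z = 0. Lengths are in m, angles in rad, forces in N, time in s.
With the tool pointing down it reaches from about 0.275 to 0.85 m from the base axis. Payload 19 kg.
Tool frame: the origin (TCP) lies on the centre line of the jaws, within the pads' length; the fingertips stand 11 mm ahead of it and the grasp point (between the pads) lies 8 mm behind it; z points along the fingers, y is the line along which they close (so a half turn about z gives the same grasp; the last joint's range is limited). The gripper opens to 85 mm and grips with 20 to 120 N. Pads are 22 mm wide; open, the fingers measure 114 mm over their backs; the gripper's body (76 mm by 85 mm) begins 54 mm behind the grasp point. The pads swing forward as they close: fully open they stand 13 mm farther back than shut.
Start: joints at [1.019, 0.15, 1.437, -0, 1.554, -0.134], TCP at [0.233, 0.526, 0.242] pointing down, gripper open.
Joint ranges: [-2.8, 2.8], [-0.68, 2.1], [0.12, 2.68], [-1.39, 4.53], [0.16, 2.79], [-2.81, 2.81]. Speed limits (rad/s): [1.89, 1.89, 2.22, 3.01, 3.01, 3.01].

### API

Orientations are given as a unit quaternion [x, y, z, w].
In Python, from station import r gives the robot as it stands. The module is installed in compiled form; this text tells all that it offers.
- The arm moves only by the shell command python3 -m inch 'ROWS' [OPENING] [FORCE]. ROWS is JSON, one flat list of numbers, 4 for each row, row after row: the shift along the tool's x, y, z in m, then the turn about the tool's z in degrees. A call has 1 to 12 rows; each row shifts and turns the commanded pose from where the row before left it, along the tool's axes as they then stand; what a row does not reach is not made up. A row lasts 1/10 s, in which the tool goes at most 50 mm and 8.59 degrees, less where a joint would pass 70% of its speed; a pose out of reach is approached as far as the arm can. A call with a gripper value outside its range is refused whole. OPENING is the closure, from 0 (fully open) to 1 (shut), set as the call begins (- or left out, the last holds). The fingers move at their own pace and stop on an object; FORCE is the grip in N (left out, the last holds). Time passes only in rows, so rows that do not move let the fingers close. It gives the time, the measured TCP pose, the force, the opening and the grip force at its end, in the units of the state.
- r.read_state(): the state, without advancing time (a new reading comes with each control period).
- r.capture(name): name is "scene" or "side" or "wrist"; returns a dict with "frame" (384x512x3 uint8, red, green, blue), "fx", "fy", "cx", "cy" (pixels), "k1" (the pictures are not rectified: a ray, as slopes to the right and down, at radius r is drawn at 1 + k1 r^2 times it, then the intrinsics apply), "xyz" and "rotation" of the camera in the world. Camera axes: x right, y up, looking along -z (the intrinsics and any distortion apply to the point x, -y, -z); pixel columns grow to the right and rows downward; lengths in m; the calibration is good to about 2 mm. A picture is of the moment at which its call begins. There is no depth.
- r.close_job(): hands the job in; it is judged then, once.
The state is a dict: "time_s": time; "joints": joint angles; "qd": joint speeds; "joint_efforts": joint torques, N m; "tool_pos": TCP position; "eef_rot": TCP orientation; "force": force on the tool from outside, world axes, zero at the start; "moment": the same for the moment, N m; "gripper_width": finger opening in m; "finger_force": force on a finger pad.
Only numpy, scipy, OpenCV 4.12 (cv2) and the standard library are available. Lean on these libraries where they do the work, as an engineer would, in place of code of your own. Each camera call takes 0.05 s, during which the arm holds its last target. There are 200 camera calls.

### The job

The slip-filling arm is parked over the drip bowl. Hook a fingertip under the pull ring on the arm's tail, lift the spring index pin out of its hole, swing the arm one hole, no further, so that its spout stands over the open plaster mould next to the bowl, and let go of the ring so that the pin drops fully home in that hole. Nothing is to be gripped: do not squeeze or wrench the ring, and leave the moulds and everything else standing where they are.

Things in the scene. Friction and masses are not known exactly. Their poses are not given: they have to be found in the camera images.
- filling_arm (a joint): Turn of the filling arm about the column (rad), positive anticlockwise seen from above: 0 at the start, pinned over the drip bowl. The disc has 12 holes, one every 0.524 rad, so the next ones are at +0.524 and -0.524; a seated pin has 0.007 rad of play. Stops at +-1.25. Unpinned, the arm turns lightly (0.1 N m of friction) and stays where it is left.
- index_pin (a joint): Lift of the spring index pin (m): 0 home in a hole, 0.032 at its upper stop, clear of the disc above 0.013. Its round 10 mm tip finds the hole if let down within 3 mm (0.03 rad) of it; else it rides on the disc (0.013) and drops in when moved over the hole. The spring pulls it down with 4 N (home) to 8 N (top); nothing else keeps it up.
- pull_ring (a point): Centre of the steel pull ring on the index pin: opening 48 mm, wire 6 mm, no swivel. 232 mm above the table (pin home), 85 mm from the column's axis. It stands upright across the tail and faces outward; its top leans 35 deg towards the column, so a finger pointing to the column and slanting 35 to 65 deg downward passes through. Site x axis: from ring to column; z up.
- filling_stand: Fixed stand; origin on the table, on the column's axis. Steel index disc: radius 120 mm, top at 146 mm. Arm, one rigid piece: hub (radius 32 mm, top at 194 mm); tube with a brass valve and the spout (182 mm from the axis); opposite, towards the robot, the grey tail bar (32 mm wide, top at 161 mm, end 116 mm from the axis) with the pin in a sleeve 100 mm from the axis.
- pivot (a point): Point on the column's vertical axis, 187 mm above the table. The arm swings about this axis: the ring goes one way as the spout goes the other. Between the ring and the hub, under the ring, there is free space down to the tail bar, but for the pin and its sleeve (21 mm thick, top 187 mm above the table).
- spout_tip (a point): Mouth of the downturned spout, 14 mm wide, 140 mm above the table.
- open_mouth (a point): Centre of the pouring hole (32 mm across) in the top of the open plaster mould, 112 mm above the table. The mould stands under one of the two holes next to the bowl, left or right; its hole is within about 5 mm of where the spout stops.
- open_mould: Open two-part plaster mould with a dark rubber band, 80 mm across, 90 mm high, with the pouring hole in its top; stands on the pine board (22 mm thick); origin at the centre of its underside.
- covered_mould: Like the open mould but covered with a 70 mm square plywood bat, 99 mm high in all; on the board on the other side of the bowl; origin at the centre of its underside.
- drip_bowl: Stainless steel bowl, 80 mm across, 42 mm high, under the spout at the start; origin at the centre of its underside.
- beaker: White cast beaker, 68 mm across, 85 mm high, on the board; origin at the centre of its underside.
- jar: Glass jar with a steel lid, 62 mm across, 78 mm high, on the board; origin at the centre of its underside.
- small_mould: Small plaster mould with five little holes on top, 66 mm across, 62 mm high, on the table beside the tail; origin at the centre of its underside.
- brush: Brush lying on the table beside the tail, under 30 mm high, x along its handle towards the bristles.
Mind the look-alikes: they are no part of the job. What is shaped like the open_mould but pink is not meant.

How it is judged:
By the outcome, as a careful person would: the job done as asked, in the order asked, and still so for the second after the job is handed in, with the robot touching nothing.
It also fails if it takes over 48 s, if anything falls off the work surface, if the arm or the gripper's body presses on something with over 40 N, if the wrist force passes 120 N, or if a joint passes its speed limit or range.

## Working session

There is one attempt and no reset: what is moved stays moved. The work goes in short steps, Python scripts to look and compute and a shell command to move; the robot and the scene stay as the last step left them, time stands still between calls to the robot, and variables do not carry over. Pictures are saved under pics/ and viewed, at most 10 in all, crops included, and the job is handed in when it is done.

```bash
mkdir -p pics; cat > h.py <<'E'
import numpy as np, cv2, json
from station import r
def cap(n,f):
    c=r.capture(n); cv2.imwrite('pics/'+f,cv2.cvtColor(c['frame'],cv2.COLOR_RGB2BGR))
    d={k:np.array(v).tolist() for k,v in c.items() if k!='frame'}; json.dump(d,open('pics/'+f+'.json','w')); return d
def ray(c,u,v):
    D=np.array([c['k1'],0,0,0.]);K=np.array([[c['fx'],0,c['cx']],[0,c['fy'],c['cy']],[0,0,1.]])
    p=cv2.undistortPoints(np.array([[[u,v]]],float),K,D)[0,0]
    R=np.array(c['rotation']).reshape(3,3); return np.array(c['xyz']),R@np.array([p[0],-p[1],-1])
def atz(c,u,v,z):
    o,d=ray(c,u,v); return o+d*(z-o[2])/d[2]
def proj(c,P):
    R=np.array(c['rotation']).reshape(3,3); q=R.T@(np.array(P)-np.array(c['xyz'])); a=np.array([q[0],-q[1]])/-q[2]
    a=a*(1+c['k1']*(a@a)); return np.array([c['fx']*a[0]+c['cx'],c['fy']*a[1]+c['cy']])
def tri(l):
    A=0;b=0
    for c,u,v in l:
        o,d=ray(c,u,v); d=d/np.linalg.norm(d);M=np.eye(3)-np.outer(d,d);A=A+M;b=b+M@o
    return np.linalg.solve(A,b)
def load(f): return json.load(open('pics/'+f+'.json'))
E
python3 - <<'E'
from h import *
for n in ['scene','side','wrist']:
    d=cap(n,n+'0.png'); print(n,np.round(d['xyz'],3),np.round(d['rotation'],3).tolist(),d['fx'],d['k1'])
s=r.read_state(); print(s['time_s'],s['eef_rot'],s['tool_pos'],s['gripper_width'])
a=[cv2.imread(f'pics/{n}0.png') for n in ['scene','side']]
E
```

```text
scene [ 1.606 -0.307  0.919] [0.366, 0.274, 0.519, 0.722] 488.41870442083217 -0.030085690858029077
side [ 0.965 -0.41   0.83 ] [0.327, 0.118, 0.337, 0.875] 370.9159204872196 -0.06939840566165818
wrist [0.165 0.556 0.374] [-0.127, -0.082, 0.539, 0.829] 287.53682571703774 0.019986795608615705
0.15 [ 2.07390884e-01  9.78258049e-01 -4.29887857e-04 -1.58666125e-04] [0.23323789 0.52537982 0.24184168] 0.0850253589443566
```

View pics/scene0.png

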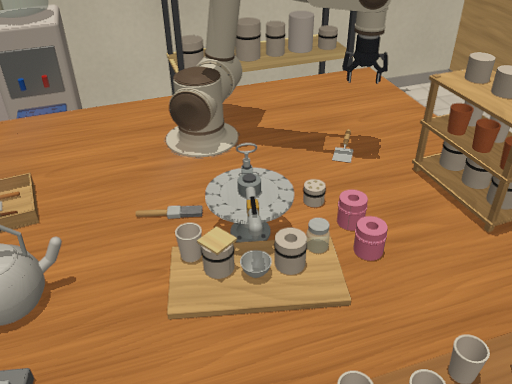

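View pics/side0.png

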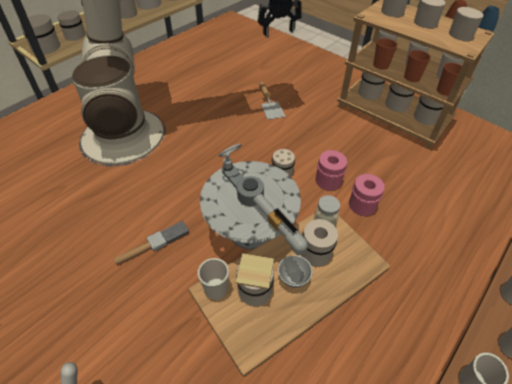

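The scene view shows the open mould at (291,250), right of the bowl at (256,264). That is the robot's +y side, so the arm must turn by +0.524. The ring is at about (246,149) in the scene picture and (231,152) in the side one. Next I'll enlarge these areas to measure.

```bash
sed -i "s/R=np.array(c\['rotation'\]).reshape(3,3)/R=Rotation.from_quat(c['rotation']).as_matrix()/; 1a from scipy.spatial.transform import Rotation" h.py
python3 - <<'E'
from h import *
a=cv2.imread('pics/scene0.png')[135:285,190:340]; b=cv2.imread('pics/side0.png')[135:285,190:340]
f=lambda x:cv2.resize(x,(400,400),interpolation=cv2.INTER_CUBIC)
cv2.imwrite('pics/z0.png',np.hstack([f(a),f(b)]))
for n in ['scene','side']:
    c=load(n+'0.png'); print(n,proj(c,[0.233,.526,.242]))
E
```

```text
scene [362.66943629  81.88990528]
side [279.08205995  34.30517066]
```

View pics/z0.png

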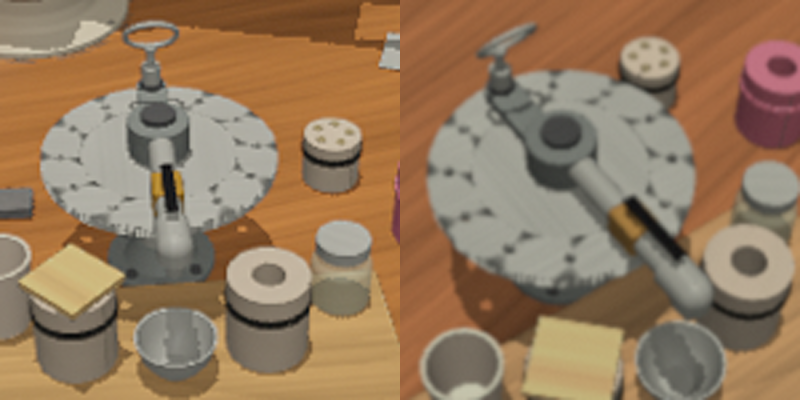

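The enlargement shows the ring centre at scene (247.0,148.9) and side (230.1,150.4). The hub top is at scene (249.2,178) and side (250.4,184). The small mould stands on the +y side of the tail, while the tail swings to -y, where only the low brush lies.

```bash
python3 - <<'E'
from h import *
s=load('scene0.png');d=load('side0.png')
g=lambda x,y:(190+(x+.5)/2.667-.5,135+(y+.5)/2.667-.5)
def both(n,a,b):
    P=tri([(s,*g(*a)),(d,*g(*b))]); print(n,P.round(4),proj(s,P)-g(*a),proj(d,P)-g(*b)); return P
ring=both('ring',(152,37),(107,41))
hub=both('hub',(158,115),(161,131))
both('mouth',(268,274),(349,262)); both('spoutend',(176,240),(290,292)); both('small',(332,133),(249,59))
print('ring@.232',atz(s,*g(152,37),.232),atz(d,*g(107,41),.232))
print('hub@.198',atz(s,*g(158,115),.198),atz(d,*g(161,131),.198))
print('mouth@.112',atz(s,*g(268,274),.112),atz(d,*g(349,262),.112))
# disc ellipse points
for c,pts in((s,[(40,157),(278,157),(159,87)]),(d,[(427-400,172),(697-400,177),(560-400,70)])):
    q=np.array([atz(c,*g(*p),.146)[:2] for p in pts]);A=np.c_[2*q,np.ones(3)];x=np.linalg.solve(A,(q**2).sum(1));print('disc',x[:2],np.sqrt(x[2]+x[:2]@x[:2]))
E
```

```text
ring [0.4946 0.0282 0.2247] [ 0.10968367 -0.14771815] [-0.0686404   0.20360361]
hub [0.5789 0.0071 0.1861] [ 0.14206764 -0.16764172] [-0.09028031  0.23579807]
mouth [0.7578 0.0559 0.1098] [-0.03103949  0.03347419] [ 0.01830931 -0.0451562 ]
spoutend [ 0.7572 -0.0359  0.1731] [-0.8798043   0.85988799] [ 0.56264521 -1.28508048]
small [0.5001 0.2382 0.0568] [-0.17061529  0.2352911 ] [ 0.09544323 -0.28280607]
ring@.232 [0.50693543 0.02417427 0.232     ] [0.49991317 0.02353386 0.232     ]
hub@.198 [0.59618173 0.00143241 0.198     ] [5.85689365e-01 7.68787594e-05 1.98000000e-01]
mouth@.112 [0.75998998 0.0550679  0.112     ] [0.75846484 0.05438366 0.112     ]
disc [0.58662477 0.00444833] 0.12002070350249999
disc [0.58318148 0.00425323] 0.12064623429402876
```

The geometry agrees: the column is at about (0.585,0.004), the tail heading is about -13.5°, and the mouth is at +0.52 rad from the spout. I can't command tilt directly. I'll go to a high, clear place and push outward past the reach limit to see whether that tilts the tool.

```bash
python3 -m inch '[0,0,-0.045,0, 0,0,-0.045,0, 0,0,-0.045,0, 0,0,-0.045,0, 0,0,-0.045,0, 0,0,-0.03,0]' 1 20
python3 -m inch '[-0.035,-0.0175,0,0, -0.035,-0.0175,0,0, -0.035,-0.0175,0,0, -0.035,-0.0175,0,0, -0.035,-0.0175,0,0, -0.035,-0.0175,0,0, -0.035,-0.0175,0,0, -0.035,-0.0175,0,0, -0.035,-0.0175,0,0, -0.035,-0.0175,0,0, -0.035,-0.0175,0,0, -0.035,-0.0175,0,0]'
python3 -m inch '[-0.035,-0.0175,0,0, -0.035,-0.0175,0,0, -0.028,-0.016,0,0,0,0,0,8.5, 0,0,0,8.5, 0,0,0,8.5, 0,0,0,8.5, 0,0,0,8.5, 0,0,0,8.5, 0,0,0,8.5, 0,0,0,8.5, 0,0,0,8.5]'
python3 -m inch '[0,0,0,8.5, 0,0,0,8.5, 0,0,0,8.5, 0,0,0,8.5, 0,0,0,8.5, 0,0,0,8.5, 0,0,0,8.5, 0,0,0,8.5, 0,0,0,8.5,0,0,0,0]'
python3 -c "
from h import *
s=r.read_state();print(np.round(s['joints'],3),s['tool_pos'],Rotation.from_quat(s['eef_rot']).as_matrix().round(3).tolist())"
```

```text
time_s: 0.75
tool_pos: [0.2331, 0.5251, 0.5004]
eef_rot: [0.207, 0.978, 0.001, 0.0]
force: [0.2, 0.3, -0.7]
gripper_width: 0.0005
finger_force: 0.0
time_s: 1.95
tool_pos: [0.5328, 0.1617, 0.4971]
eef_rot: [0.207, 0.978, -0.0, -0.0]
force: [0.7, 1.0, -0.3]
gripper_width: -0.0001
finger_force: 0.0
time_s: 3.15
tool_pos: [0.6009, 0.0768, 0.497]
eef_rot: [0.77, 0.638, -0.0, -0.0]
force: [-0.3, 0.2, 0.4]
gripper_width: 0.0004
finger_force: 0.0
time_s: 4.15
tool_pos: [0.6009, 0.0768, 0.497]
eef_rot: [1.0, 0.025, -0.0, 0.0]
force: [0.0, 0.6, 0.7]
gripper_width: 0.0001
finger_force: 0.0
[ 0.     0.283  0.763 -0.     2.096  1.52 ] [0.60091973 0.07681151 0.49704584] [[0.999, 0.05, -0.001], [0.05, -0.999, -0.0], [-0.001, 0.0, -1.0]]
```

```bash
python3 -m inch '[0.045,0,0,3, 0.045,0,0,0, 0.045,0,0,0, 0.045,0,0,0, 0.045,0,0,0, 0.045,0,0,0, 0.045,0,0,0,0.045,0,0,0]'
python3 -c "
from h import *
s=r.read_state();print(np.round(s['joints'],3),s['tool_pos'],Rotation.from_quat(s['eef_rot']).as_matrix().round(3).tolist())"
```

```text
time_s: 4.95
tool_pos: [0.8185, 0.0698, 0.4221]
eef_rot: [0.999, 0.004, 0.047, -0.004]
force: [-0.2, 0.2, -0.0]
gripper_width: -0.0002
finger_force: 0.0
[-0.012  0.808  0.122  0.012  2.117  1.557] [0.81849824 0.06976743 0.42214857] [[0.996, 0.008, 0.093], [0.008, -1.0, 0.009], [0.094, -0.008, -0.996]]
```

The tool tilts at the reach limit, about 5° so far, so I'll keep pushing.

```bash
python3 -m inch '[0.05,0,0,0, 0.05,0,0,0, 0.05,0,0,0, 0.05,0,0,0]'
python3 -c "
from h import *
s=r.read_state();print(np.round(s['joints'],3),s['tool_pos'],Rotation.from_quat(s['eef_rot']).as_matrix().round(3).tolist())"
python3 -m inch '[0,0,-0.05,0, 0,0,-0.05,0]'
python3 -c "
from h import *
s=r.read_state();print(np.round(s['joints'],3),s['tool_pos'],Rotation.from_quat(s['eef_rot']).as_matrix().round(3).tolist())"
```

```text
time_s: 5.35
tool_pos: [0.8939, 0.061, 0.3685]
eef_rot: [0.995, 0.004, 0.104, -0.008]
force: [0.6, 0.7, 0.1]
gripper_width: 0.0002
finger_force: 0.0
[-0.025  0.881  0.122  0.024  1.931  1.548] [0.89389623 0.06102532 0.36853078] [[0.979, 0.009, 0.206], [0.006, -1.0, 0.017], [0.206, -0.016, -0.978]]
time_s: 5.55
tool_pos: [0.8473, 0.0575, 0.4466]
eef_rot: [0.994, 0.004, 0.113, -0.009]
force: [-0.7, -0.2, 2.6]
gripper_width: 0.0001
finger_force: 0.0
[-0.032  0.785  0.123  0.029  2.007  1.546] [0.84725178 0.05747087 0.44662566] [[0.974, 0.009, 0.225], [0.005, -1.0, 0.019], [0.225, -0.017, -0.974]]
```

```bash
python3 -m inch '[0.047,0,-0.015,0, 0.047,0,-0.015,0, 0.047,0,-0.015,0, 0.047,0,-0.015,0,0.047,0,-0.015,0, 0.047,0,-0.015,0]'
python3 -c "
from h import *
s=r.read_state();print(np.round(s['joints'],3),s['tool_pos'],Rotation.from_quat(s['eef_rot']).as_matrix().round(3).tolist())"
```

```text
time_s: 6.15
tool_pos: [0.8993, 0.0447, 0.4764]
eef_rot: [0.977, 0.002, 0.211, -0.015]
force: [0.6, 0.2, 0.3]
gripper_width: 0.0001
finger_force: 0.0
[-0.054  0.773  0.122  0.053  1.822  1.538] [0.89932743 0.0447184  0.47642722] [[0.911, 0.009, 0.413], [-0.003, -1.0, 0.029], [0.413, -0.028, -0.91]]
```

```bash
python3 -m inch '[0.048,0,-0.01,0, 0.048,0,-0.01,0, 0.048,0,-0.01,0, 0.048,0,-0.01,0,0.048,0,-0.01,0, 0.048,0,-0.01,0, 0.048,0,-0.01,0,0.048,0,-0.01,0, 0.048,0,-0.01,0]'
python3 -c "
from h import *
s=r.read_state();print(np.round(s['joints'],3),s['tool_pos'],Rotation.from_quat(s['eef_rot']).as_matrix().round(3).tolist())"
```

```text
time_s: 7.05
tool_pos: [0.9475, 0.029, 0.5617]
eef_rot: [0.936, -0.0, 0.352, -0.02]
force: [0.3, 0.2, -0.2]
gripper_width: -0.0001
finger_force: 0.0
[-0.08   0.726  0.122  0.091  1.578  1.525] [0.94748558 0.02895458 0.56167069] [[0.752, 0.014, 0.659], [-0.015, -0.999, 0.038], [0.659, -0.038, -0.751]]
```

```bash
python3 -m inch '[0.049,0,-0.005,0, 0.049,0,-0.005,0, 0.049,0,-0.005,0, 0,0,0,0]'
python3 - <<'E'
from h import *
s=r.read_state();R=Rotation.from_quat(s['eef_rot']).as_matrix();p=np.array(s['tool_pos']);print(np.round(s['joints'],3),p,R.round(3).tolist())
ring=np.array([.5023,.0238,.232]); z=R[:,2]
tgt=ring-z*(.011+.05)          # fingertips 50 mm before ring centre
print('goto pre',(tgt).round(3),'tool shift',(R.T@(tgt-p)).round(3), 'up .2 first wp',(R.T@([.40,.03,.5]-p)).round(3),(R.T@(tgt-[.40,.03,.5])).round(3))
E
```

```text
time_s: 7.45
tool_pos: [0.9572, 0.0243, 0.5976]
eef_rot: [0.917, -0.001, 0.398, -0.021]
force: [0.2, -0.0, -0.6]
gripper_width: -0.0001
finger_force: 0.0
[-0.089  0.706  0.121  0.104  1.5    1.521] [0.95719868 0.02429534 0.59759663] [[0.683, 0.016, 0.73], [-0.018, -0.999, 0.039], [0.73, -0.04, -0.682]]
goto pre [0.458 0.021 0.274] tool shift [-0.578  0.008 -0.144] up .2 first wp [-0.452 -0.011 -0.34 ] [-0.126  0.018  0.196]
```

```bash
python3 -m inch '[-0.032,-0.001,-0.024,0, -0.032,-0.001,-0.024,0, -0.032,-0.001,-0.024,0, -0.032,-0.001,-0.024,0, -0.032,-0.001,-0.024,0, -0.032,-0.001,-0.024,0, -0.032,-0.001,-0.024,0, -0.032,-0.001,-0.024,0, -0.032,-0.001,-0.024,0, -0.032,-0.001,-0.024,0, -0.032,-0.001,-0.024,0, -0.032,-0.001,-0.024,0]'
python3 -m inch '[-0.032,-0.001,-0.024,0, -0.032,-0.001,-0.024,0,0,0,0,0]'
python3 - <<'E'
from h import *
s=r.read_state();R=Rotation.from_quat(s['eef_rot']).as_matrix();p=np.array(s['tool_pos']);print(np.round(s['joints'],3),p,R.round(3).tolist())
ring=np.array([.5023,.0238,.232]); z=R[:,2]
print((R.T@(ring-z*.061-p)).round(4))
E
```

```text
time_s: 8.65
tool_pos: [0.5355, 0.0312, 0.5264]
eef_rot: [0.918, -0.0, 0.396, -0.022]
force: [0.1, -1.2, -0.0]
gripper_width: 0.0002
finger_force: 0.0
time_s: 8.95
tool_pos: [0.4548, 0.0327, 0.5147]
eef_rot: [0.917, -0.0, 0.398, -0.021]
force: [1.6, 0.0, 1.3]
gripper_width: 0.0
finger_force: 0.0
[-0.252 -0.578  1.672  0.233  1.26   1.34 ] [0.45479044 0.03274701 0.51466205] [[0.683, 0.016, 0.73], [-0.017, -0.999, 0.039], [0.73, -0.039, -0.682]]
[-0.1737  0.0207  0.1662]
```

```bash
python3 -m inch '[-0.0217,0.0026,0.0207,0, -0.0217,0.0026,0.0207,0, -0.0217,0.0026,0.0207,0, -0.0217,0.0026,0.0207,0, -0.0217,0.0026,0.0207,0, -0.0217,0.0026,0.0207,0, -0.0217,0.0026,0.0207,0, -0.0217,0.0026,0.0207,0, 0,0,0,0]'
python3 - <<'E'
from h import *
s=r.read_state();R=Rotation.from_quat(s['eef_rot']).as_matrix();p=np.array(s['tool_pos']);print(np.round(s['joints'],3),p,R.round(3).tolist())
ring=np.array([.5023,.0238,.232]); print((R.T@(ring-p)).round(4))
cs={n:cap(n,n+'1.png') for n in ['scene','side','wrist']}
tip=p+.011*R[:,2]
f=lambda x:cv2.resize(x,(380,380),interpolation=cv2.INTER_CUBIC)
ims=[]
for n in ['side','wrist']:
    u=proj(cs[n],ring); print(n,u,proj(cs[n],tip)); a=cv2.imread(f'pics/{n}1.png')
    if n=='side':
        x,y=(u-50).astype(int); print(x,y); ims.append(f(a[y:y+100,x:x+100]))
    else: ims.append(cv2.resize(a,(507,380)))
cv2.imwrite('pics/z1.png',cv2.resize(np.hstack(ims),None,fx=.9,fy=.9))
E
```

```text
time_s: 9.85
tool_pos: [0.4592, 0.0213, 0.2687]
eef_rot: [0.919, -0.001, 0.394, -0.022]
force: [-0.4, -0.1, 0.7]
gripper_width: 0.0003
finger_force: 0.0
[-0.297 -0.624  2.183  0.345  0.834  1.143] [0.45922908 0.0212972  0.26868318] [[0.69, 0.016, 0.723], [-0.019, -0.999, 0.041], [0.723, -0.042, -0.689]]
[ 0.0031 -0.0003  0.0565]
side [230.61515415 150.47875571] [218.66784905 134.70360271]
180 100
wrist [256.61846373 215.22387054] [256.87384222 251.13483315]
```

View pics/z1.png

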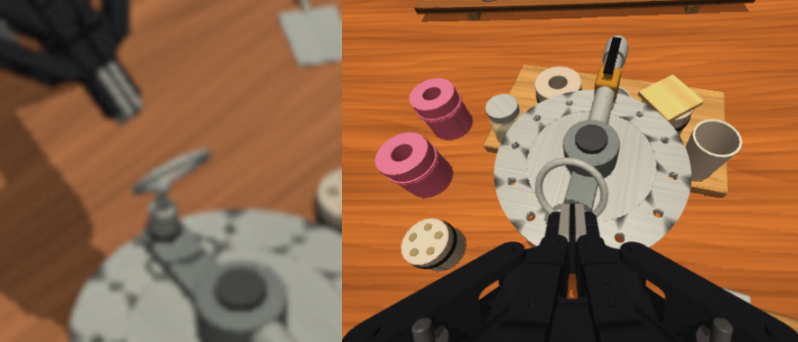

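The wrist view shows the shut fingertips at composite (570,205), just below the ring. The ring centre is at (570,187), within 3 mm of my prediction. I'll insert slowly now.

```bash
python3 -m inch '[0.005,0,0.007,0, 0,0,0.01,0, 0,0,0.01,0, 0,0,0.01,0, 0,0,0.01,0, 0,0,0.01,0,0,0,0,0]'
python3 -m inch '[0,0,0.006,0, 0,0,0.006,0, 0,0,0,0]'
python3 - <<'E'
from h import *
s=r.read_state();R=Rotation.from_quat(s['eef_rot']).as_matrix();p=np.array(s['tool_pos']);print(p,R.round(3).tolist(),np.round(s['force'],1),np.round(s['moment'],2))
ring=np.array([.5023,.0238,.232]); print((R.T@(ring-p)).round(4), 'up 1cm',R.T@[0,0,.01],'-y 1cm',R.T@[0,-.01,0])
cs={n:cap(n,n+'2.png') for n in ['scene','side','wrist']}
ims=[cv2.imread('pics/scene2.png')[110:210,200:300],cv2.imread('pics/side2.png')[100:200,180:280]]
cv2.imwrite('pics/z2.png',np.hstack([cv2.resize(i,(400,400),interpolation=cv2.INTER_CUBIC) for i in ims]))
E
```

```text
time_s: 10.7
tool_pos: [0.5055, 0.0234, 0.2359]
eef_rot: [0.918, -0.0, 0.395, -0.022]
force: [-0.9, -0.3, 0.9]
gripper_width: 0.0001
finger_force: 0.0
time_s: 11.0
tool_pos: [0.514, 0.0237, 0.2287]
eef_rot: [0.918, -0.0, 0.396, -0.022]
force: [0.2, -0.5, -0.2]
gripper_width: 0.0
finger_force: 0.0
[0.51400542 0.02373498 0.2286569 ] [[0.686, 0.016, 0.727], [-0.018, -0.999, 0.04], [0.727, -0.04, -0.685]] [ 0.2 -0.5 -0.2] [-0.02  0.38  0.02]
[-0.0056 -0.0004 -0.0108] up 1cm [ 0.00726976 -0.00040299 -0.0068548 ] -y 1cm [ 0.00018076  0.00999054 -0.00039563]
```

View pics/z2.png

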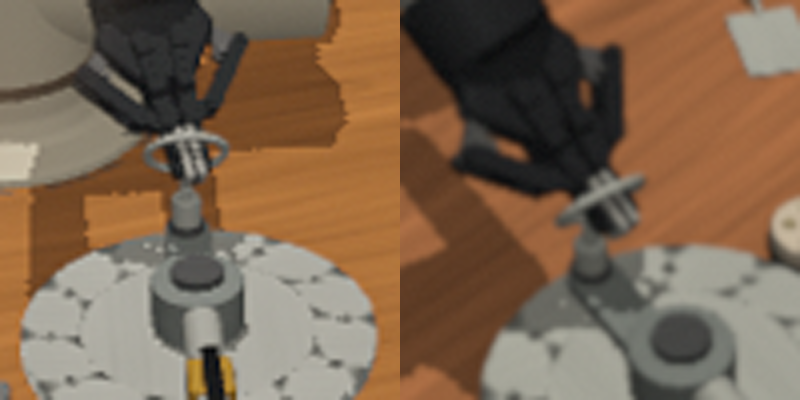

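Both views show the shut fingertips through the ring, with the ring wire around them at about (187,155) and (600,200) and no contact force. I'll lift until there is contact.

```bash
for i in 1 2; do python3 -m inch '[0.003,-0.0002,-0.0028,0, 0.003,-0.0002,-0.0028,0,0,0,0,0]'|egrep 'pos|force:'; done
for i in 1 2 ; do python3 -m inch '[0.0015,-0.0001,-0.0014,0, 0.0015,-0.0001,-0.0014,0,0,0,0,0]'|egrep 'pos|force:'; done
```

```text
tool_pos: [0.5136, 0.0239, 0.2377]
force: [-1.6, 1.2, -5.6]
finger_force: 2.4
tool_pos: [0.5138, 0.0239, 0.246]
force: [-5.0, 1.3, -6.7]
finger_force: 3.8
tool_pos: [0.5139, 0.0239, 0.2499]
force: [-5.8, 1.6, -6.1]
finger_force: 4.1
tool_pos: [0.5139, 0.024, 0.2541]
force: [-6.3, 0.4, -7.3]
finger_force: 4.4
```

```bash
python3 -m inch '[0.0015,-0.0001,-0.0014,0,0,0,0,0]'|egrep 'pos|force:'
python3 -m inch '[-0.0005,0.0036,-0.0006,0, -0.0004,0.0036,-0.0005,0, -0.0003,0.0036,-0.0004,0, -0.0002,0.0036,-0.0003,0, -0.0001,0.0036,-0.0002,0,0,0,0,0]'|egrep 'time|pos|force:'
cat > ang.py <<'E'
from h import *
import sys
def brass(n,f):
    a=cv2.cvtColor(cv2.imread('pics/'+f),cv2.COLOR_BGR2HSV)
    m=cv2.inRange(a,(15,150,90),(30,255,255)); c=load(f); u=proj(c,[.66,.0,.18]).astype(int)
    w=np.zeros_like(m); cv2.circle(w,tuple(map(int,u)),28,255,-1); y,x=np.nonzero(m&w); return (c,x.mean(),y.mean()),len(x)
def ang(k):
    l=[brass(n,f'{n}{k}.png') for n in ('scene','side')]; P=tri([q[0] for q in l]); 
    return np.arctan2(P[1]-.004,P[0]-.585),P.round(4),[q[1] for q in l]
k=sys.argv[1]
for n in ('scene','side','wrist'): cap(n,f'{n}{k}.png')
print(ang('0'),ang(k)); print('turn',ang(k)[0]-ang('0')[0])
E
python3 ang.py 3
python3 -c "
import cv2,numpy as np
a=[cv2.resize(cv2.imread('pics/%s3.png'%n)[y:y+130,x:x+130],(400,400),interpolation=cv2.INTER_CUBIC) for n,x,y in (('scene',190,120),('side',190,110))]
cv2.imwrite('pics/z3.png',np.hstack(a))"
```

```text
tool_pos: [0.5139, 0.024, 0.2561]
force: [-5.9, 0.7, -8.0]
finger_force: 4.5
time_s: 13.15
tool_pos: [0.5115, 0.0052, 0.2552]
force: [-9.1, -0.8, -7.5]
finger_force: 5.9
(np.float64(-0.24789543604939052), array([ 0.6778, -0.0195,  0.1738]), [63, 79]) (np.float64(-0.027804735778532545), array([0.6858, 0.0012, 0.1769]), [67, 85])
turn 0.22009070027085798
```

View pics/z3.png

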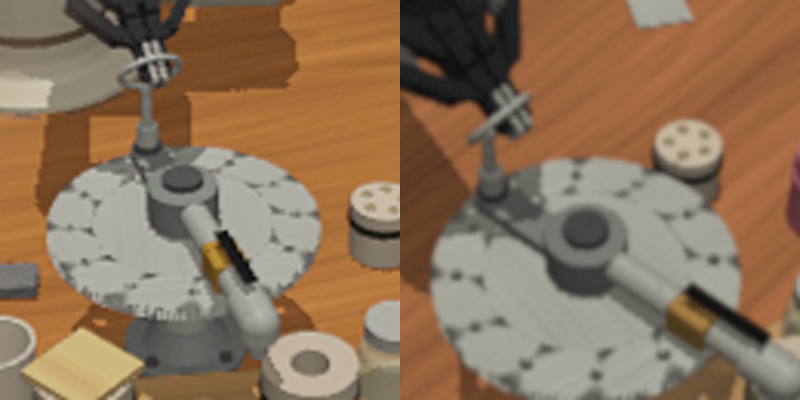

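The pin is lifted clear, the arm is turning the right way, and it has swung about 0.22 rad. I'll continue most of the way.

```bash
python3 -m inch '[0.0001,0.0035,0,0, 0.0002,0.0035,0,0, 0.0002,0.0035,0.0001,0, 0.0003,0.0035,0.0002,0, 0.0004,0.0035,0.0003,0,0.0005,0.0035,0.0003,0,0,0,0,0]'|egrep 'time|pos|force:'
python3 ang.py 4
```

```text
time_s: 14.0
tool_pos: [0.5137, -0.0159, 0.255]
force: [-8.8, -2.5, -7.1]
finger_force: 6.0
(np.float64(-0.24789543604939052), array([ 0.6778, -0.0195,  0.1738]), [63, 79]) (np.float64(0.25543477781302204), array([0.6826, 0.0295, 0.1746]), [115, 91])
turn 0.5033302138624125
```

```bash
python3 - <<'E'
from h import *
ims=[]
for n,x,y in (('scene',190,120),('side',190,110)):
    a=cv2.imread(f'pics/{n}4.png'); c=load(f'{n}4.png'); S=4
    b=cv2.resize(a[y:y+140,x:x+100] if n=='scene' else a[y:y+140,x+20:x+120],None,fx=S,fy=S,interpolation=cv2.INTER_CUBIC)
    if n=='side': x+=20
    for t,col in ((.47,(0,0,255)),(.524,(0,255,0)),(.57,(255,0,0))):
        h=t-.236
        for rr,zz in ((-.1,.187),(.15,.19),(.182,.14)):
            u=proj(c,[.585+rr*np.cos(h),.004+rr*np.sin(h),zz])
            cv2.circle(b,tuple(((u-[x,y]+.5)*S).astype(int).tolist()),3,col,-1)
    ims.append(b)
cv2.imwrite('pics/z4.png',np.hstack(ims))
E
```

```text
(no output)
```

View pics/z4.png

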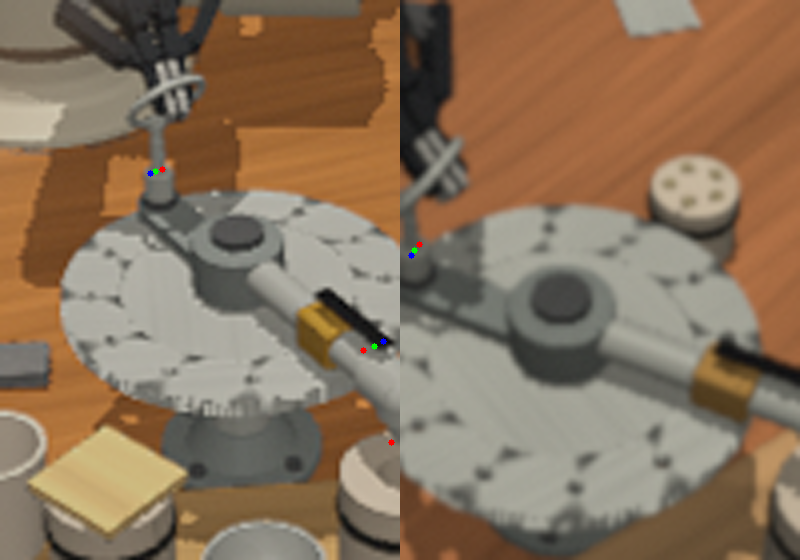

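The sleeve at scene composite (159,185) lies between the 0.47 and 0.524 marks, so the turn is about 0.50. I'll nudge about 1.7 mm further and lower.

```bash
python3 -m inch '[0.0003,0.0017,0.0003,0,0,0,0,0]'|egrep 'pos|force:'
for i in 1 2 3 4; do python3 -m inch '[-0.0022,0.0001,0.0021,0,-0.0022,0.0001,0.0021,0,0,0,0,0]'|egrep 'pos|force:';done
python3 ang.py 5
python3 - <<'E'
import cv2,numpy as np
a=[cv2.resize(cv2.imread('pics/%s5.png'%n)[y:y+130,x:x+130],(400,400),interpolation=cv2.INTER_CUBIC) for n,x,y in (('scene',190,120),('side',170,110))]
cv2.imwrite('pics/z5.png',np.hstack(a))
E
```

```text
tool_pos: [0.5141, -0.0174, 0.2549]
force: [-10.3, -1.3, -8.2]
finger_force: 5.9
tool_pos: [0.5141, -0.0173, 0.2486]
force: [-10.4, -2.9, -6.9]
finger_force: 5.9
tool_pos: [0.5142, -0.0173, 0.2426]
force: [-10.8, -2.4, -6.0]
finger_force: 5.9
tool_pos: [0.5145, -0.0173, 0.237]
force: [-6.3, -2.5, -4.3]
finger_force: 4.3
tool_pos: [0.5149, -0.017, 0.2314]
force: [-0.8, 0.4, -0.3]
finger_force: 0.0
(np.float64(-0.24789543604939052), array([ 0.6778, -0.0195,  0.1738]), [63, 79]) (np.float64(0.26518207678250094), array([0.6825, 0.0305, 0.1746]), [119, 92])
turn 0.5130775128318914
```

View pics/z5.png

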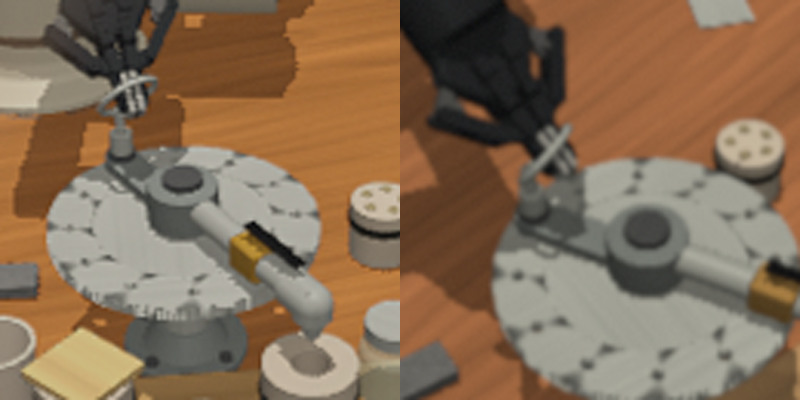

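The pin appears home: the ring-to-sleeve gap is the same as at the start, about 11.5 px. The spout is over the open mould's hole, and there is no contact force. I'll centre the finger in the ring and withdraw.

```bash
python3 -m inch '[-0.004,0.002,0,0,0,0,-0.008,0,0,0,-0.01,0]'|egrep 'pos|force:'
python3 -m inch '[0,0,-0.01,0,0,0,-0.01,0,0,0,-0.01,0,0,0,-0.01,0]'|egrep 'pos|force:'
python3 -m inch '[0,0,-0.015,0,0,0,-0.015,0,0,0,-0.02,0,0,0,-0.02,0,0,0,0,0]'|egrep 'time|pos|force:'
python3 ang.py 6
python3 - <<'E'
import cv2,numpy as np
from h import *
for n in('scene','side'):
    c=load(n+'6.png');print(n,[(lambda h:proj(c,[.585-.085*np.cos(h),.004-.085*np.sin(h),z]).round(1).tolist())(.288) for z in(.232,.245)])
a=[cv2.resize(cv2.imread('pics/%s6.png'%n)[y:y+130,x:x+130],(400,400),interpolation=cv2.INTER_CUBIC) for n,x,y in (('scene',190,130),('side',180,110))]
cv2.imwrite('pics/z6.png',np.hstack(a))
E
```

```text
tool_pos: [0.4981, -0.0192, 0.2403]
force: [-0.1, -0.3, -0.1]
finger_force: 0.0
tool_pos: [0.4689, -0.0208, 0.2685]
force: [-0.3, -0.7, 0.2]
finger_force: 0.0
time_s: 16.9
tool_pos: [0.4378, -0.0277, 0.3173]
force: [1.2, -0.2, -0.3]
finger_force: 0.0
(np.float64(-0.24789543604939052), array([ 0.6778, -0.0195,  0.1738]), [63, 79]) (np.float64(0.2651873513263961), array([0.6824, 0.0305, 0.1747]), [118, 93])
turn 0.5130827873757866
scene [[230.7, 150.8], [230.5, 146.6]]
side [[217.4, 160.5], [217.0, 156.4]]
```

View pics/z6.png

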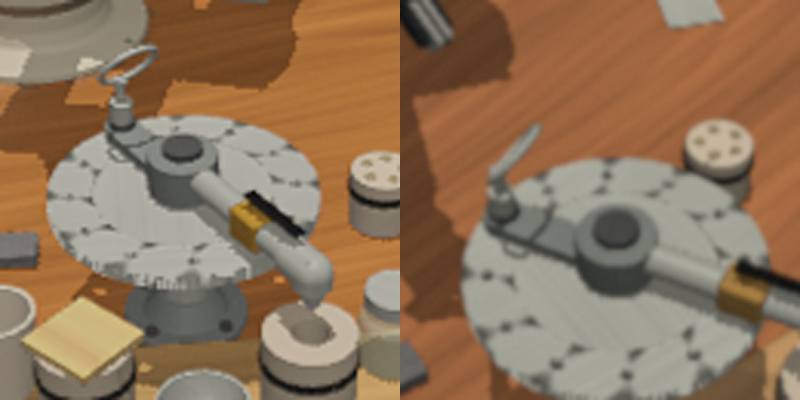

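The ring is free, at scene (231.4,151.0) and side (217.2,159.3). That matches a pin fully home at +0.524, where I predict (230.7,150.8) and (217.4,160.5). Nothing else has moved, so I'm handing in.

```bash
python3 -c "
from station import r
print(r.close_job())"
```

```text
the job is handed in; nothing more can be done
None
```

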